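Dry-stack a wooden tiered stand on the round board

TASK

Dry-assemble the wooden display stand on the round board, not on the square one: first the largest tier, then the medium tier on its post, then the smallest tier on that one's post, and last the finial on top, every piece upright and centred on the one below. Leave it standing free, and do not shift the square board, the power unit, the burning pen or the brush jar.

Things in the scene. Friction and masses are not known exactly. Their poses are not given: they have to be found in the camera images.
- large_tier: loose pale-wood tier: round disc 120 mm in diameter, 10 mm thick, with a round post 40 mm in diameter and 45 mm tall on its centre (55 mm tall in all, flat top), burnt line and dots near the disc's edge; stands upright; origin at the centre of the flat underside, z up the post. Grip the post from above, 40 mm above the underside; about 115 g. The widest of the three tiers.
- medium_tier: loose pale-wood tier: round disc 95 mm in diameter, 10 mm thick, with a round post 40 mm in diameter and 45 mm tall on its centre (55 mm tall in all, flat top), burnt line and dots near the disc's edge; stands upright; origin at the centre of the flat underside, z up the post. Grip the post from above, 40 mm above the underside; about 85 g.
- small_tier: loose pale-wood tier: round disc 70 mm in diameter, 10 mm thick, with a round post 40 mm in diameter and 45 mm tall on its centre (55 mm tall in all, flat top), burnt line and dots near the disc's edge; stands upright; origin at the centre of the flat underside, z up the post. Grip the post from above, 40 mm above the underside; about 62 g. The narrowest of the three tiers.
- finial: loose turned pale-wood knob, 46 mm tall: flat round foot 34 mm in diameter and 8 mm high, neck 18 mm in diameter at 14 to 18 mm, head 30 mm in diameter with straight sides from 24 to 40 mm above the underside; stands upright; origin at the centre of the flat underside, z up. Grip the head from above, 34 mm above the underside; about 30 g.
- round_board: fixed round plywood board lying on the table, 150 mm in diameter, 18 mm thick, burnt dark line near its edge: the stand is built on its centre; origin at the centre of its underside (on the table), z up, top 18 mm above the origin. It and the square board swap sides from start to start.
- square_board: loose plain plywood board, 130 mm square, 18 mm thick, lying on the table; not used, leave it alone; origin at the centre of its underside, z up.
- power_unit: white box with vent slots and a black dial, 150 x 120 x 100 mm, bystander; origin at the centre of its underside, z up, dial on its -x side.
- burning_pen: wood-burning pen with a wooden handle lying across a small dark steel rest, 160 mm long and 55 mm high together, bystander; origin at the centre of the rest's underside, x along the pen to its tip, z up.
- brush_jar: glass jar 72 mm in diameter and 85 mm tall with brushes standing up to 180 mm, bystander; origin at the centre of its underside, z up.

How it is judged:
By the outcome, as a careful person would: the job done as asked, in the order asked, and still so for the second after the job is handed in, with the robot touching nothing.
It also fails if it takes over 138 s, if anything falls off the work surface, if the arm or the gripper's body presses on something with over 40 N, if the wrist force passes 120 N, or if a joint passes its speed limit or range.

ROBOT

A 6-joint arm with a two-finger parallel gripper is mounted at the origin on the work surface. World frame = base frame: x ahead of the robot, y to its left, z up, the work surface at z = 0. Lengths are in m, angles in rad, forces in N, time in s.
With the tool pointing down it reaches from about 0.375 to 0.9 m from the base axis. Payload 3.1 kg.
Tool frame: the origin (TCP) lies midway between the tips of the shut fingers; the grasp point (between the pads) lies 19 mm behind it; z points along the fingers, y is the line along which they close (so a half turn about z gives the same grasp; the last joint's range is limited). The gripper opens to 85 mm and grips with 20 to 120 N. Pads are 22 mm wide; open, the fingers measure 114 mm over their backs; the gripper's body (76 mm by 85 mm) begins 54 mm behind the grasp point. The pads swing forward as they close: fully open they stand 13 mm farther back than shut.
Start: joints at [1.099, 0.527, 1.433, -0, 1.181, -0.178], TCP at [0.181, 0.598, 0.231] pointing down, gripper open.
Joint ranges: [-3.08, 3.08], [-0.75, 2.2], [0.22, 2.44], [-1.43, 4.57], [0, 2.65], [-2.85, 2.85]. Speed limits (rad/s): [2.79, 2.79, 3.14, 3.14, 3.14, 3.14].

INTERFACE

Orientations are given as a unit quaternion [x, y, z, w].
In Python, from station import manip gives the robot as it stands.
- The arm moves only by the tool drive_tool, never from a script. Its argument "motion" is a list that holds one entry, the list of rows, each a list of 5 numbers: the finger opening in mm, from 0 to 85.4, then the shift along the tool's x, y, z in units of 30 mm (1.0 is 30 mm), then the turn about the tool's z in units of 8 degrees (1.0 is 8 degrees). In form: [[[fingers, x, y, z, yaw], ...]]. A call has 1 to 10 rows; each row is the pose to reach, as a shift and turn from the pose commanded when the call began, along the tool's axes at that moment; what a row does not reach only later rows make up. A row lasts 1/10 s, in which the tool goes at most 50 mm and 8.59 degrees, less where a joint would pass 70% of its speed; a pose out of reach is approached as far as the arm can. A call with a gripper value outside its range is refused whole. The fingers move at their own pace and stop on an object; "squeeze" is the grip in N (left out, the last holds). Time passes only in rows, so rows that repeat a pose let the fingers close. It gives the time, the measured TCP pose, the force, the opening and the grip force at its end, in the units of the state.
- manip.sense(): the state, without advancing time (a new reading comes with each control period).
- manip.snapshot(name): name is "side" or "top"; returns the picture (400x640x3 uint8, red, green, blue); there is no depth.
- manip.camera_model(name): a dict with "fov_y" (degrees; the focal length in pixels is half the picture's height over the tangent of half this angle, whatever the lens; pixels are square), "cx", "cy" (the principal point, pixels), "origin" and "orientation" of the camera in the world. Camera axes: x right, y up, looking along -z (the intrinsics and any distortion apply to the point x, -y, -z); pixel columns grow to the right and rows downward; lengths in m; the calibration is good to about 2 mm. A picture is of the moment at which its call begins. camera_model takes no time and is no camera call.
- manip.sign_off(): hands the job in; it is judged then, once.
The state is a dict: "t": time; "q": joint angles; "qd": joint speeds; "tau": joint torques, N m; "tcp_pos": TCP position; "tool_rot": TCP orientation; "force": force on the tool from outside, world axes, zero at the start; "ft_torque": the same for the moment, N m; "finger_gap": opening from 0.0 (shut) to 1.0 (fully open); "gripper_force": force on a finger pad.
Only numpy, scipy, OpenCV 4.12 (cv2) and the standard library are available. Lean on these libraries where they do the work, as an engineer would, in place of code of your own. Each camera call takes 0.05 s, during which the arm holds its last target. There are 200 camera calls.

## Working session

There is one attempt and no reset: what is moved stays moved. The work goes in short steps, Python scripts to look and compute and a tool call to move; the robot and the scene stay as the last step left them, time stands still between calls to the robot, and variables do not carry over. Pictures are saved under pics/ and viewed, at most 14 in all, crops included, and the job is handed in when it is done.

Besides the shell and the picture viewer there is one more tool, called after "Call:" in YAML: its name, and indented under it one key for each argument. drive_tool: Moves the arm, as the interface text tells. Its arguments: {"type":"object","properties":{"motion":{"type":"array","items":{"type":"array","items":{"type":"array","items":{"type":"number"}}}},"squeeze":{"type":"number"}},"required":["motion"]}

```bash
mkdir -p pics; python3 - <<'E'
from station import manip
import cv2
s=manip.sense();print({k:s[k] for k in('t','tcp_pos','tool_rot','finger_gap')})
for n in('top','side'):
    print(n,manip.camera_model(n)); cv2.imwrite(f'pics/{n}0.png',manip.snapshot(n)[:,:,::-1])
E
```

```text
{'t': 0.0, 'tcp_pos': array([0.18063297, 0.59756342, 0.23032392]), 'tool_rot': array([ 1.46373838e-01,  9.89228729e-01, -1.04974441e-03, -3.45234519e-04]), 'finger_gap': 1.001531640842261}
top {'fov_y': 53.25542901383862, 'cx': 322.46832314544304, 'cy': 191.1368517856545, 'origin': array([0.52912581, 0.04911551, 1.38016018]), 'orientation': array([-0.01787164,  0.03096136,  0.71067431, -0.70261229])}
side {'fov_y': 51.35044788416305, 'cx': 323.5619105289854, 'cy': 203.6647180220599, 'origin': array([0.47042854, 0.86799169, 0.78401696]), 'orientation': array([-0.03534014,  0.41048358,  0.90829828, -0.07244678])}
```

View pics/top0.png

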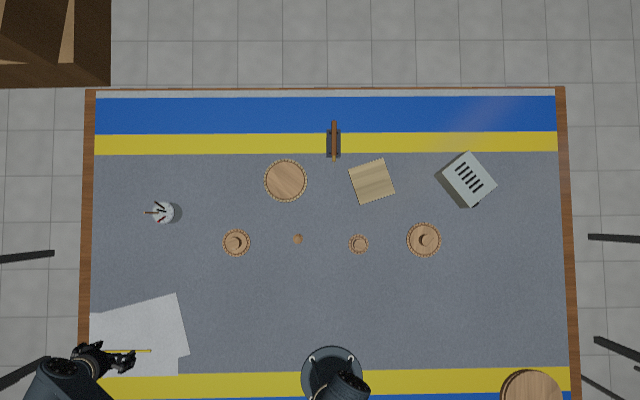

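View pics/side0.png

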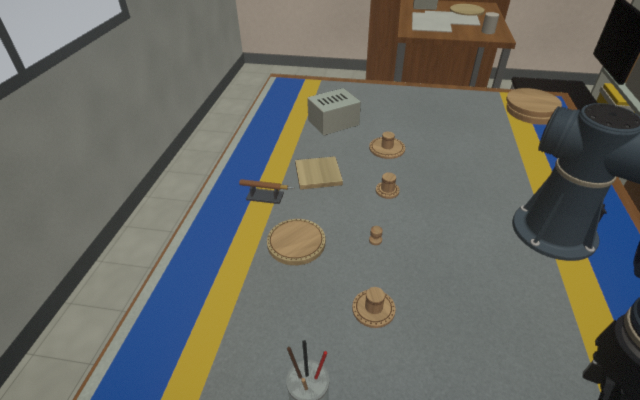

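The top view shows the round board at (285,180), square board at (371,181), medium tier at (236,242), finial at (297,239), small tier at (358,244), large tier at (424,240), pen at (334,140), power unit at (470,180) and jar at (162,212). The side view matches this.

```bash
cat > h.py <<'E'
from station import manip
import cv2, numpy as np
from scipy.spatial.transform import Rotation as R
def cast(n,u,v,z):
    c=manip.camera_model(n); f=200/np.tan(np.radians(c['fov_y']/2))
    d=R.from_quat(c['orientation']).apply([(u-c['cx'])/f,-(v-c['cy'])/f,-1]); o=np.array(c['origin'])
    return o+d*(z-o[2])/d[2]
def proj(n,p):
    c=manip.camera_model(n); f=200/np.tan(np.radians(c['fov_y']/2))
    x=R.from_quat(c['orientation']).inv().apply(np.array(p)-c['origin'])
    return c['cx']-f*x[0]/x[2], c['cy']+f*x[1]/x[2]
def blobs(im,lo=60):
    b=im.astype(int); m=((b[:,:,0]-b[:,:,2])>25).astype(np.uint8)
    m=cv2.morphologyEx(m,cv2.MORPH_CLOSE,np.ones((3,3)))
    cs,_=cv2.findContours(m,cv2.RETR_EXTERNAL,cv2.CHAIN_APPROX_NONE)
    out=[]
    for c in cs:
        if lo<=cv2.contourArea(c)<4000: out.append((cv2.contourArea(c),cv2.fitEllipse(c),cv2.boundingRect(c),c))
    return out
def togo(x,y):  # units of 30mm along tool x,y
    s=manip.sense(); d=R.from_quat(s['tool_rot']).inv().apply(np.array([x,y,s['tcp_pos'][2]])-s['tcp_pos'])
    return d/0.03
E
python3 - <<'E'
from h import *
for n in('top','side'):
    im=cv2.imread(f'pics/{n}0.png')[:,:,::-1]
    for a,e,b,c in blobs(im,20):
        (u,v),ax,_=e
        if n=='top' and not(120<v<260 and 200<u<460):continue
        if n=='side' and not(200<u<440 and 100<v<340):continue
        print(n,int(a),np.round((u,v),1),np.round(ax,1),b,[np.round(cast(n,u,v,z)[:2],4) for z in(.006,.015,.03)])
E
```

```text
top 292 [358.  243.8] [19.2 19.5] (348, 234, 21, 20) [array([ 0.4419, -0.0965]), array([ 0.4425, -0.0956]), array([ 0.4434, -0.094 ])]
top 64 [297.5 238.5] [9.2 9.2] (293, 234, 10, 10) [array([0.4627, 0.1105]), array([0.4631, 0.1101]), array([0.4639, 0.1094])]
top 574 [235.7 242.3] [26.9 27.2] (222, 229, 28, 28) [array([0.4524, 0.321 ]), array([0.4529, 0.3192]), array([0.4537, 0.3162])]
top 899 [423.5 239.6] [33.6 34.1] (407, 223, 34, 35) [array([ 0.4532, -0.3225]), array([ 0.4537, -0.3201]), array([ 0.4546, -0.316 ])]
top 1410 [284.9 180.1] [42.2 42.6] (264, 159, 43, 43) [array([0.6637, 0.1523]), array([0.6628, 0.1516]), array([0.6613, 0.1505])]
top 1335 [371.  180.9] [42.9 43.6] (348, 158, 47, 47) [array([ 0.6577, -0.1457]), array([ 0.6569, -0.1444]), array([ 0.6555, -0.1423])]
top 148 [333.8 141.5] [ 4.6 46.1] (331, 121, 6, 41) [array([ 0.7969, -0.0185]), array([ 0.7952, -0.0181]), array([ 0.7922, -0.0173])]
side 1287 [373.6 307.5] [38.8 42.5] (352, 287, 44, 41) [array([0.4516, 0.3205]), array([0.4518, 0.3269]), array([0.4521, 0.3374])]
side 184 [375.6 235.2] [12.3 20. ] (369, 226, 14, 19) [array([0.4622, 0.0975]), array([0.4623, 0.1064]), array([0.4624, 0.1213])]
side 2087 [295.8 241.4] [45.6 58.4] (267, 219, 59, 46) [array([0.663 , 0.1516]), array([0.6608, 0.1599]), array([0.6571, 0.1737])]
side 408 [387.6 186.3] [21.4 26.2] (376, 172, 24, 27) [array([ 0.4408, -0.1111]), array([ 0.4412, -0.0998]), array([ 0.4417, -0.0809])]
side 1167 [318.  172.5] [32.4 50.1] (295, 157, 48, 32) [array([ 0.6565, -0.1459]), array([ 0.6544, -0.1342]), array([ 0.6508, -0.1147])]
side 640 [387.  145.9] [25.2 33.7] (369, 132, 36, 27) [array([ 0.4527, -0.3272]), array([ 0.4529, -0.3134]), array([ 0.4533, -0.2904])]
```

Call:
drive_tool:
  motion:
    - [[85, -1.3, -0.9, -0.3, -0.2], [85, -2.6, -1.8, -0.6, -0.4], [85, -3.9, -2.7, -0.6, -0.6], [85, -5.2, -3.6, -0.6, -0.9], [85, -6.5, -4.5, -0.6, -1.2], [85, -7.8, -5.4, -0.6, -1.5], [85, -9.1, -6.3, -0.6, -1.8], [85, -10.4, -7.2, -0.6, -2.1], [85, -11.7, -8.1, -0.6, -2.1], [85, -11.7, -8.1, -0.6, -2.1]]
  squeeze: 40

```text
t: 1.1
tcp_pos: [0.4505, 0.2599, 0.2492]
tool_rot: [0.004, 1.0, -0.001, 0.001]
force: [0.2, 1.1, 0.4]
finger_gap: 0.992
gripper_force: 0.0
```

```bash
python3 - <<'E'
from h import *
s=manip.sense();print(s['tcp_pos'],s['tool_rot'],s['q'],togo(.4532,-.3215),s['force'])
E
```

```text
[0.45054378 0.25987448 0.24916008] [ 3.74062707e-03  9.99992118e-01 -6.82474276e-04  1.14282545e-03] [ 0.30928989  0.363509    1.67324385 -0.0022434   1.10308656 -1.25301549] [ -0.23348686 -19.37792634   0.02681894] [0.20216325 1.10153759 0.4216021 ]
```

Call:
drive_tool:
  motion:
    - [[85, 0, -1.4, 0, 0], [85, 0, -2.9, 0, 0], [85, 0, -4.4, 0, 0], [85, 0, -5.9, 0, 0], [85, 0, -7.4, 0, 0], [85, 0, -8.9, 0, 0], [85, 0, -10.4, 0, 0], [85, -0.1, -11.9, 0, 0], [85, -0.2, -13.4, 0, 0], [85, -0.2, -14.9, 0, 0]]

```text
t: 2.1
tcp_pos: [0.4523, -0.184, 0.2492]
tool_rot: [0.0, 1.0, 0.0, 0.0]
force: [0.3, -0.4, 0.0]
finger_gap: 0.992
gripper_force: 0.0
```

Call:
drive_tool:
  motion:
    - [[85, 0, -1.4, 0, 0], [85, 0, -2.9, 0, 0], [85, 0, -4.4, 0, 0], [85, 0, -4.48, 0, 0], [85, 0, -4.48, 1, 0], [85, 0, -4.48, 2, 0], [85, 0, -4.48, 3, 0], [85, 0, -4.48, 4, 0], [85, 0, -4.48, 4, 0], [85, 0, -4.48, 4, 0]]

```text
t: 3.1
tcp_pos: [0.4523, -0.3162, 0.1292]
tool_rot: [-0.0, 1.0, 0.001, -0.001]
force: [-0.1, 0.4, 0.4]
finger_gap: 0.997
gripper_force: 0.0
```

```bash
python3 - <<'E'
from h import *
s=manip.sense();print(s['tcp_pos'],s['tool_rot'],togo(.4532,-.3215))
cv2.imwrite('pics/a.png',cv2.resize(manip.snapshot('side')[80:240,280:500,::-1],None,fx=3,fy=3))
E
```

```text
[ 0.45230051 -0.31623517  0.12921067] [-1.33682023e-04  9.99999568e-01  7.38913212e-04 -5.47684556e-04] [-0.02993582 -0.17550208 -0.00029217]
```

View pics/a.png

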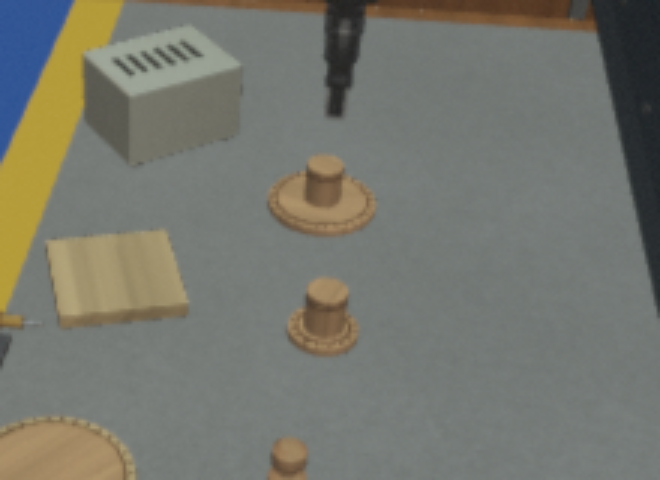

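The side crop shows the gripper above the large tier, whose post is at crop (324,180). Its disc is clear of the other pieces.

Call:
drive_tool:
  motion:
    - [[85, -0.03, -0.17, 0.6, 0], [85, -0.03, -0.17, 1.2, 0], [85, -0.03, -0.17, 1.8, 0], [85, -0.03, -0.17, 2.4, 0], [85, -0.03, -0.17, 3.0, 0], [85, -0.03, -0.17, 3.4, 0], [85, -0.03, -0.17, 3.6, 0], [85, -0.03, -0.17, 3.6, 0], [60, -0.03, -0.17, 3.6, 0], [50, -0.03, -0.17, 3.6, 0]]

```text
t: 4.15
tcp_pos: [0.4536, -0.323, 0.0222]
tool_rot: [0.0, 1.0, -0.001, 0.001]
force: [0.2, 0.1, 0.3]
finger_gap: 0.688
gripper_force: 0.0
```

Call:
drive_tool:
  motion:
    - [[42, 0, 0, 0, 0], [39, 0, 0, 0, 0], [35, 0, 0, 0, 0], [35, 0, 0, 0, 0], [35, 0, 0, 0, 0], [35, 0, 0, 0, 0], [35, 0, 0, 0, 0], [35, 0, 0, 0, 0]]

```text
t: 4.95
tcp_pos: [0.4534, -0.3229, 0.0222]
tool_rot: [0.0, 1.0, -0.0, 0.0]
force: [0.3, -0.3, 6.2]
finger_gap: 0.458
gripper_force: 39.8
```

Call:
drive_tool:
  motion:
    - [[35, 0, 0, -0.3, 0], [35, 0, 0, -0.8, 0], [35, 0, 0, -1.4, 0], [35, 0, 0, -2.0, 0], [35, 0, 0, -2.6, 0], [35, 0, 0, -3.1, 0], [35, 0, 0, -3.5, 0], [35, -0.2, 0.5, -3.5, 0], [35, -0.6, 1.4, -3.5, 0], [35, -1.0, 2.3, -3.5, 0]]

```text
t: 5.95
tcp_pos: [0.4829, -0.2517, 0.1257]
tool_rot: [0.001, 1.0, 0.001, -0.001]
force: [0.1, 0.4, -1.6]
finger_gap: 0.459
gripper_force: 40.4
```

Call:
drive_tool:
  motion:
    - [[35, -0.5, 1.0, 0, 0], [35, -1.0, 2.1, 0, 0], [35, -1.5, 3.2, 0, 0], [35, -2.0, 4.3, 0, 0], [35, -2.5, 5.4, 0, 0], [35, -3.0, 6.5, 0, 0], [35, -3.5, 7.6, 0, 0], [35, -4.0, 8.7, 0, 0], [35, -4.4, 9.6, 0, 0], [35, -4.8, 10.5, 0, 0]]

```text
t: 6.95
tcp_pos: [0.6263, 0.0643, 0.125]
tool_rot: [-0.0, 1.0, 0.0, -0.001]
force: [0.7, -0.1, -0.8]
finger_gap: 0.457
gripper_force: 40.4
```

Call:
drive_tool:
  motion:
    - [[35, -0.4, 0.9, 0, 0], [35, -0.7, 1.8, 0, 0], [35, -1.0, 2.5, 0, 0], [35, -1.18, 3.02, 0, 0], [35, -1.18, 3.02, 0, 0], [35, -1.18, 3.02, 0, 0]]

```text
t: 7.55
tcp_pos: [0.6617, 0.152, 0.1256]
tool_rot: [-0.0, 1.0, -0.0, -0.001]
force: [-0.5, 1.5, 0.1]
finger_gap: 0.456
gripper_force: 40.4
```

```bash
python3 - <<'E'
from h import *
s=manip.sense();print(s['tcp_pos'],s['tool_rot'],togo(.6627,.1516),s['force'],s['finger_gap'],s['q'])
cv2.imwrite('pics/b.png',manip.snapshot('side')[:,:,::-1])
E
```

```text
[0.66173344 0.152018   0.12555248] [-1.68941031e-04  9.99999391e-01 -3.53108874e-04 -1.03184904e-03] [-3.22138541e-02 -1.39442534e-02 -5.66407952e-05] [-0.51275916  1.48521992  0.14904381] 0.4558062781084051 [ 6.18449228e-02  7.19901493e-01  1.37231544e+00 -6.65402592e-04
  1.05147912e+00 -1.50895845e+00]
```

View pics/b.png

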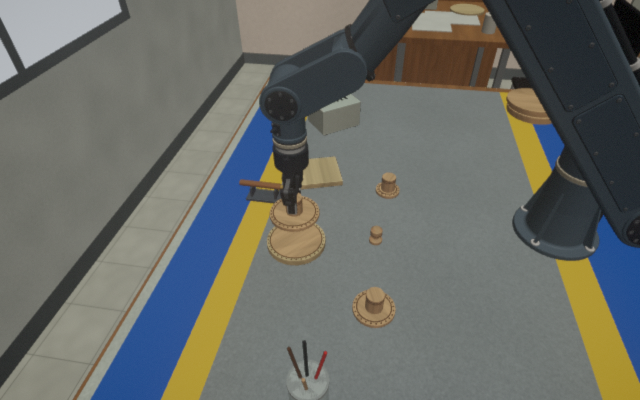

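The side view shows the large tier held level over the round board, with the tier at (295,212) and the board at (296,241).

Call:
drive_tool:
  motion:
    - [[35, -0.03, 0, 0.5, 0], [35, -0.03, 0, 1.0, 0], [35, -0.03, 0, 1.5, 0], [35, -0.03, 0, 2.0, 0], [35, -0.03, 0, 2.4, 0], [35, -0.03, 0, 2.65, 0], [35, -0.03, 0, 2.75, 0], [35, -0.03, 0, 2.8, 0], [35, -0.03, 0, 2.8, 0]]

```text
t: 8.5
tcp_pos: [0.6641, 0.152, 0.0426]
tool_rot: [0.0, 1.0, 0.0, 0.0]
force: [-0.4, 0.1, -1.0]
finger_gap: 0.453
gripper_force: 40.4
```

Call:
drive_tool:
  motion:
    - [[35, 0, 0, 0.03, 0], [35, 0, 0, 0.05, 0], [35, 0, 0, 0.05, 0]]

```text
t: 8.8
tcp_pos: [0.6639, 0.152, 0.0412]
tool_rot: [0.0, 1.0, 0.0, 0.0]
force: [-0.5, -0.5, -1.3]
finger_gap: 0.457
gripper_force: 40.4
```

Call:
drive_tool:
  motion:
    - [[35, 0, 0, 0.03, 0], [35, 0, 0, 0.05, 0], [35, 0, 0, 0.05, 0]]

```text
t: 9.1
tcp_pos: [0.6639, 0.152, 0.0402]
tool_rot: [0.0, 1.0, -0.0, 0.0]
force: [-1.4, -1.1, 5.4]
finger_gap: 0.457
gripper_force: 40.8
```

```bash
python3 - <<'E'
from h import *
s=manip.sense();print(s['tcp_pos'],s['force'])
im=manip.snapshot('side');cv2.imwrite('pics/c.png',cv2.resize(im[170:280,240:350,::-1],None,fx=5,fy=5))
E
```

```text
[0.6638812  0.15201503 0.04018767] [-1.41356198 -1.09063643  5.42393205]
```

View pics/c.png

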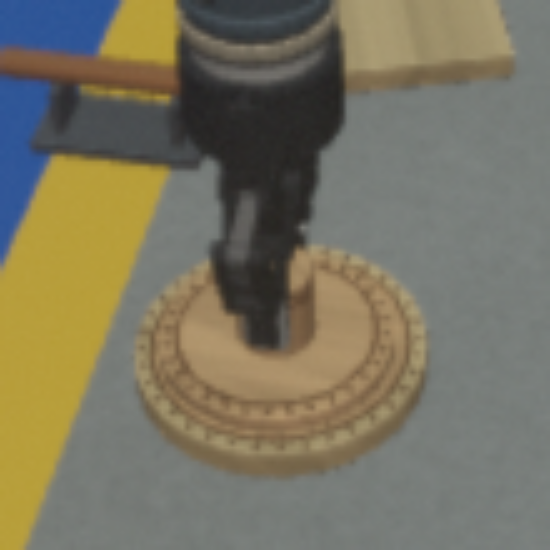

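The crop shows the large tier seated on the board, with its disc (crop 157–407) centred on the board (crop 135–427). I'll release it.

Call:
drive_tool:
  motion:
    - [[45, 0, 0, 0, 0], [55, 0, 0, 0, 0], [70, 0, 0, 0, 0], [85, 0, 0, 0, 0], [85, 0, 0, -0.5, 0], [85, 0, 0, -1.5, 0], [85, 0, 0, -2.5, 0], [85, 0, 0, -3.5, 0], [85, 0, 0, -4, 0], [85, 0, 0, -4, 0]]

```text
t: 10.15
tcp_pos: [0.6656, 0.1521, 0.1629]
tool_rot: [0.0, 1.0, 0.0, 0.003]
force: [-0.2, 0.9, 0.8]
finger_gap: 0.993
gripper_force: 0.0
```

Call:
drive_tool:
  motion:
    - [[85, 0.9, 0.7, 0, 0], [85, 2.0, 1.6, 0, 0], [85, 3.1, 2.5, 0, 0], [85, 4.2, 3.4, 0, 0], [85, 5.3, 4.2, 0, 0], [85, 6.2, 4.9, 0, 0], [85, 6.8, 5.4, 0, 0], [85, 7.0, 5.6, 0, 0], [85, 7.0, 5.6, 0, 0]]

```text
t: 11.05
tcp_pos: [0.4527, 0.3204, 0.1584]
tool_rot: [-0.001, 1.0, -0.0, -0.001]
force: [1.4, 0.0, -0.3]
finger_gap: 0.996
gripper_force: 0.0
```

```bash
python3 - <<'E'
from h import *
s=manip.sense();print(s['tcp_pos'],s['tool_rot'],togo(.4525,.3205),s['force'],s['q'])
im=manip.snapshot('top');cv2.imwrite('pics/d.png',cv2.resize(im[130:260,200:400,::-1],None,fx=4,fy=4))
E
```

```text
[0.45265662 0.32037331 0.15839732] [-6.47366750e-04  9.99999293e-01 -4.71273276e-04 -8.78562993e-04] [5.21530614e-03 4.22990085e-03 5.18507190e-06] [ 1.4134035   0.00529457 -0.33380523] [ 4.14482223e-01  5.32172343e-01  1.68003284e+00 -1.94905644e-04
  9.31375299e-01 -1.15749238e+00]
```

View pics/d.png

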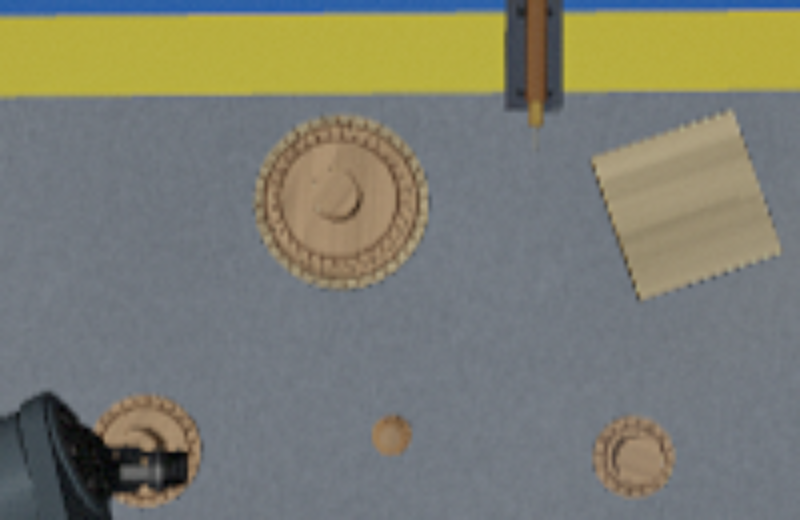

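The top crop shows the large tier on the board, both centred near crop (341,202). The medium tier is under the gripper at crop (148,451). I'll measure the offset numerically.

```bash
python3 - <<'E'
from h import *
im=cv2.imread('pics/d.png')[:,:,::-1].astype(int)
c=im[80:320,230:460]
for t in(28,32,36,40,44):
    m=((c[:,:,0]-c[:,:,1])>t).astype(np.uint8); m=cv2.morphologyEx(m,cv2.MORPH_CLOSE,np.ones((9,9)))
    cs,_=cv2.findContours(m,0,1); k=max(cs,key=cv2.contourArea); e=cv2.fitEllipse(k)
    u,v=(e[0][0]+230)/4+200-.375,(e[0][1]+80)/4+130-.375
    print(t,np.round([u,v],2),np.round(np.array(e[1])/4,1),cast('top',u,v,.026))
for p in[(.4527,.3204,.158),(.4527,.3204,.0),(.6637,.152,.073)]:print(np.round(proj('top',p),1))
E
```

```text
Traceback (most recent call last):
cv2.error: OpenCV(4.12.0) /io/opencv/modules/imgproc/src/shapedescr.cpp:361: error: (-201:Incorrect size of input array) There should be at least 5 points to fit the ellipse in function 'fitEllipseNoDirect'
```

```bash
python3 - <<'E'
from h import *
im=cv2.imread('pics/d.png')[:,:,::-1].astype(int)
print(im[202,262:430:8].tolist())
for p in[(.4527,.3204,.158),(.4527,.3204,.0),(.6637,.152,.073)]:print(np.round(proj('top',p),1))
c=im[80:320,230:460]
for t in(16,20,24,28):
    m=((c[:,:,0]-c[:,:,1])>t).astype(np.uint8)*((c[:,:,0]-c[:,:,2])>25).astype(np.uint8); m=cv2.morphologyEx(m,cv2.MORPH_CLOSE,np.ones((9,9),np.uint8))
    m=cv2.morphologyEx(m,cv2.MORPH_OPEN,np.ones((9,9),np.uint8))
    cs,_=cv2.findContours(m,0,1)
    if not cs: continue
    k=max(cs,key=cv2.contourArea); e=cv2.fitEllipse(k)
    u,v=(e[0][0]+230)/4+200-.375,(e[0][1]+80)/4+130-.375
    print(t,np.round([u,v],2),np.round(np.array(e[1])/4,1),cast('top',u,v,.026))
E
```

```text
[[124, 108, 84], [167, 142, 111], [120, 95, 70], [147, 123, 96], [156, 131, 104], [168, 141, 111], [167, 140, 110], [159, 135, 106], [162, 138, 105], [159, 134, 105], [151, 126, 98], [168, 144, 114], [80, 61, 43], [163, 138, 108], [159, 135, 106], [165, 140, 110], [169, 143, 112], [95, 70, 50], [144, 118, 91], [160, 135, 106], [165, 151, 121]]
[226.  245.1]
[236.3 242.1]
[283.5 178.1]
16 [284.97 179.89] [40.  40.1] [0.6624298 0.1506742 0.026    ]
20 [284.79 179.91] [38.1 38.5] [0.66238407 0.15127176 0.026     ]
24 [284.87 179.83] [36.  37.5] [0.66263655 0.15102418 0.026     ]
```

Call:
drive_tool:
  motion:
    - [[85, 0, 0, 0.8, 0], [85, 0, 0, 1.7, 0], [85, 0, 0, 2.6, 0], [85, 0, 0, 3.4, 0], [85, 0, 0, 4.1, 0], [85, 0, 0, 4.4, 0], [85, 0, 0, 4.55, 0], [85, 0, 0, 4.55, 0], [60, 0, 0, 4.55, 0], [50, 0, 0, 4.55, 0]]

```text
t: 12.1
tcp_pos: [0.4546, 0.3204, 0.0238]
tool_rot: [0.0, 1.0, 0.0, 0.001]
force: [0.5, -0.3, -0.1]
finger_gap: 0.688
gripper_force: 0.0
```

Call:
drive_tool:
  motion:
    - [[42, 0, 0, 0, 0], [39, 0, 0, 0, 0], [35, 0, 0, 0, 0], [35, 0, 0, 0, 0], [35, 0, 0, 0, 0], [35, 0, 0, 0, 0], [35, 0, 0, 0, 0]]

```text
t: 12.8
tcp_pos: [0.4542, 0.3203, 0.0238]
tool_rot: [0.0, 1.0, 0.0, 0.001]
force: [-0.8, -1.1, 5.3]
finger_gap: 0.453
gripper_force: 39.6
```

Call:
drive_tool:
  motion:
    - [[35, 0, 0, -0.3, 0], [35, 0, 0, -0.8, 0], [35, 0, 0, -1.5, 0], [35, 0, 0, -2.2, 0], [35, 0, 0, -2.9, 0], [35, 0, 0, -3.6, 0], [35, 0, 0, -4.1, 0], [35, 0, 0, -4.4, 0], [35, 0, 0, -4.5, 0], [35, 0, 0, -4.5, 0]]

```text
t: 13.8
tcp_pos: [0.4536, 0.3201, 0.1579]
tool_rot: [0.0, 1.0, 0.0, 0.0]
force: [0.2, -0.2, -0.7]
finger_gap: 0.457
gripper_force: 40.3
```

```bash
python3 - <<'E'
from h import *
s=manip.sense();print(s['tcp_pos'],togo(.6637,.152),s['force'])
E
```

```text
[0.45360942 0.32005567 0.15791978] [-7.00601443e+00 -5.59810933e+00  8.58006198e-05] [ 0.20970497 -0.15636331 -0.71216164]
```

Call:
drive_tool:
  motion:
    - [[35, -0.5, -0.4, 0, 0], [35, -1.3, -1.0, 0, 0], [35, -2.2, -1.8, 0, 0], [35, -3.1, -2.5, 0, 0], [35, -4.0, -3.2, 0, 0], [35, -4.9, -3.9, 0, 0], [35, -5.8, -4.6, 0, 0], [35, -6.5, -5.2, 0, 0], [35, -6.9, -5.5, 0, 0], [35, -7.04, -5.6, 0, 0]]

```text
t: 14.8
tcp_pos: [0.6653, 0.1508, 0.1565]
tool_rot: [0.001, 1.0, -0.0, -0.001]
force: [0.3, 0.5, -0.7]
finger_gap: 0.459
gripper_force: 40.4
```

Call:
drive_tool:
  motion:
    - [[35, 0, 0, 0, 0], [35, 0, 0, 0, 0], [35, 0, 0, 0.4, 0], [35, 0, 0, 0.8, 0], [35, 0, 0, 1.2, 0], [35, 0, 0, 1.5, 0], [35, 0, 0, 1.7, 0], [35, 0, 0, 1.8, 0], [35, 0, 0, 1.8, 0], [35, 0, 0, 1.8, 0]]

```text
t: 15.8
tcp_pos: [0.6653, 0.1519, 0.1041]
tool_rot: [0.0, 1.0, 0.0, 0.0]
force: [0.5, 0.5, -0.9]
finger_gap: 0.461
gripper_force: 40.4
```

```bash
python3 - <<'E'
from h import *
s=manip.sense();print(s['tcp_pos'],togo(.6655,.152),s['force'])
im=manip.snapshot('side');cv2.imwrite('pics/e.png',cv2.resize(im[160:280,235:355,::-1],None,fx=5,fy=5))
E
```

```text
[0.66526526 0.15190958 0.10411338] [-7.82264742e-03  3.01891145e-03  6.07673355e-06] [ 0.51241479  0.47560461 -0.85616771]
```

View pics/e.png

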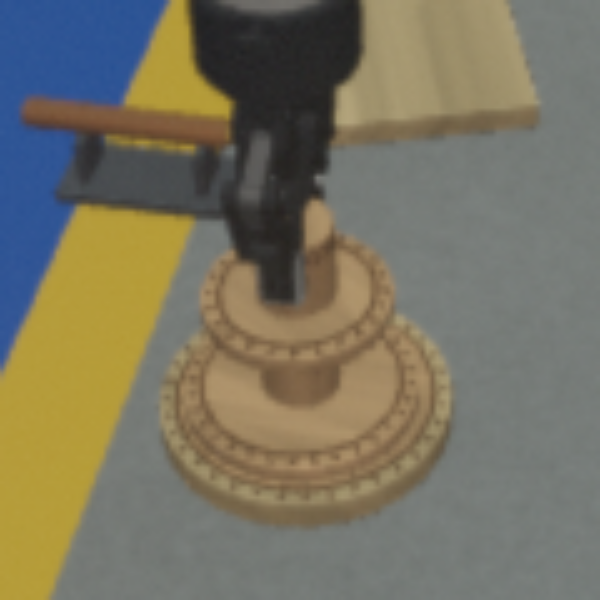

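The crop shows the medium tier just above the large tier's post. Its disc spans crop columns 200–397 and the large tier's post spans 262–340. I'll check whether the column offset is just perspective.

```bash
python3 - <<'E'
from h import *
for z in(.014,.026,.05,.085,.135):
    u,v=proj('side',(.6637,.152,z));print(z,np.round([(u-235)*5+2,(v-160)*5+2],1))
u,v=proj('side',(.6667,.152,.085));print((u-235)*5+2)
E
```

```text
0.014 [303.6 398.7]
0.026 [302.5 382.2]
0.05 [300.1 348.6]
0.085 [296.4 297.7]
0.135 [291.  220.9]
290.43339907801266
```

Call:
drive_tool:
  motion:
    - [[35, 0, 0, 0.1, 0], [35, 0, 0, 0.15, 0], [35, 0, 0, 0.2, 0], [35, 0, 0, 0.23, 0], [35, 0, 0, 0.25, 0], [35, 0, 0, 0.25, 0]]

```text
t: 16.45
tcp_pos: [0.6648, 0.1519, 0.0969]
tool_rot: [0.0, 1.0, -0.0, 0.0]
force: [-1.8, -0.6, 3.5]
finger_gap: 0.456
gripper_force: 40.8
```

Call:
drive_tool:
  motion:
    - [[40, 0, 0, 0, 0], [50, 0, 0, 0, 0], [70, 0, 0, 0, 0], [85, 0, 0, 0, 0], [85, 0, 0, -0.3, 0], [85, 0, 0, -1.0, 0], [85, 0, 0, -1.8, 0], [85, 0, 0, -2.5, 0], [85, 0, 0, -3, 0], [85, 0, 0, -3, 0]]

```text
t: 17.45
tcp_pos: [0.6667, 0.1521, 0.1896]
tool_rot: [0.0, 1.0, 0.0, 0.003]
force: [-0.3, -0.5, -0.7]
finger_gap: 0.997
gripper_force: 0.0
```

Call:
drive_tool:
  motion:
    - [[85, 0.9, -1.0, 0, 0], [85, 1.9, -2.1, 0, 0], [85, 2.9, -3.2, 0, 0], [85, 3.9, -4.3, 0, 0], [85, 4.9, -5.4, 0, 0], [85, 5.9, -6.5, 0, 0], [85, 6.7, -7.4, 0, 0], [85, 7.2, -8.0, 0, 0], [85, 7.45, -8.26, 0, 0], [85, 7.45, -8.26, 0, 0]]

```text
t: 18.45
tcp_pos: [0.4404, -0.0962, 0.1859]
tool_rot: [0.001, 1.0, 0.0, -0.001]
force: [-0.2, 0.8, 0.8]
finger_gap: 0.993
gripper_force: 0.0
```

```bash
python3 - <<'E'
from h import *
s=manip.sense();print(s['tcp_pos'],togo(.4422,-.096),s['force'],s['q'])
im=manip.snapshot('top');cv2.imwrite('pics/f.png',cv2.resize(im[130:260,200:400,::-1],None,fx=4,fy=4))
E
```

```text
[ 0.44037413 -0.09615255  0.18591228] [-6.08471010e-02  5.26281597e-03 -6.62879652e-05] [-0.19108466  0.77058246  0.77095467] [-4.63892551e-01  3.68653549e-01  1.90424140e+00  2.06588922e-04
  8.70064919e-01 -2.03190044e+00]
```

View pics/f.png

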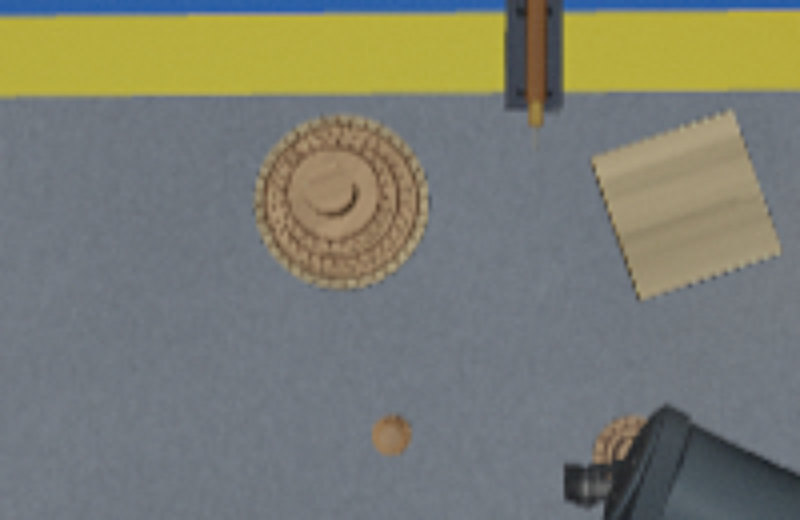

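The top crop shows the medium tier seated on the large one, with its inner disc around crop (332,195), near the predicted (335,194). The gripper is over the small tier.

Call:
drive_tool:
  motion:
    - [[85, -0.02, 0, 0.9, 0], [85, -0.02, 0, 1.9, 0], [85, -0.02, 0, 2.9, 0], [85, -0.02, 0, 3.9, 0], [85, -0.02, 0, 4.7, 0], [85, -0.02, 0, 5.2, 0], [85, -0.02, 0, 5.4, 0], [85, -0.02, 0, 5.4, 0], [60, -0.02, 0, 5.4, 0], [50, -0.02, 0, 5.4, 0]]

```text
t: 19.5
tcp_pos: [0.4426, -0.0958, 0.0251]
tool_rot: [0.0, 1.0, -0.0, 0.001]
force: [-0.0, -0.6, 0.4]
finger_gap: 0.684
gripper_force: 0.0
```

Call:
drive_tool:
  motion:
    - [[42, 0, 0, 0, 0], [39, 0, 0, 0, 0], [35, 0, 0, 0, 0], [35, 0, 0, 0, 0], [35, 0, 0, 0, 0], [35, 0, 0, 0, 0], [35, 0, 0, 0, 0]]

```text
t: 20.2
tcp_pos: [0.4424, -0.096, 0.0253]
tool_rot: [0.0, 1.0, -0.0, 0.001]
force: [-0.2, 0.7, 7.4]
finger_gap: 0.456
gripper_force: 39.4
```

Call:
drive_tool:
  motion:
    - [[35, 0, 0, -0.4, 0], [35, 0, 0, -1.0, 0], [35, 0, 0, -1.9, 0], [35, 0, 0, -2.8, 0], [35, 0, 0, -3.7, 0], [35, 0, 0, -4.6, 0], [35, 0, 0, -5.3, 0], [35, 0, 0, -5.8, 0], [35, 0, 0, -6.0, 0], [35, 0, 0, -6.0, 0]]

```text
t: 21.2
tcp_pos: [0.442, -0.0958, 0.205]
tool_rot: [0.0, 1.0, -0.0, 0.001]
force: [0.1, 0.4, -0.9]
finger_gap: 0.462
gripper_force: 40.3
```

```bash
python3 - <<'E'
from h import *
s=manip.sense();print(s['tcp_pos'],togo(.6637,.152),s['force'])
E
```

```text
[ 0.44197721 -0.09584338  0.20495158] [-7.38454612e+00  8.26699881e+00  5.35618092e-03] [ 0.09605667  0.43587727 -0.91296768]
```

Call:
drive_tool:
  motion:
    - [[35, -0.4, 0.5, 0, 0], [35, -1.1, 1.3, 0, 0], [35, -2.0, 2.3, 0, 0], [35, -3.0, 3.4, 0, 0], [35, -4.0, 4.5, 0, 0], [35, -5.0, 5.6, 0, 0], [35, -5.9, 6.6, 0, 0], [35, -6.7, 7.5, 0, 0], [35, -7.2, 8.05, 0, 0], [35, -7.38, 8.27, 0, 0]]

```text
t: 22.2
tcp_pos: [0.6638, 0.1541, 0.202]
tool_rot: [-0.001, 1.0, 0.0, -0.001]
force: [0.1, -0.1, -0.9]
finger_gap: 0.457
gripper_force: 40.4
```

Call:
drive_tool:
  motion:
    - [[35, 0, 0, 0, 0], [35, 0, 0, 0, 0], [35, 0, 0, 0.4, 0], [35, 0, 0, 0.8, 0], [35, 0, 0, 1.1, 0], [35, 0, 0, 1.3, 0], [35, 0, 0, 1.4, 0], [35, 0, 0, 1.45, 0], [35, 0, 0, 1.45, 0], [35, 0, 0, 1.45, 0]]

```text
t: 23.2
tcp_pos: [0.6637, 0.1523, 0.1613]
tool_rot: [0.0, 1.0, 0.0, 0.0]
force: [-0.7, -0.8, -0.7]
finger_gap: 0.459
gripper_force: 40.4
```

```bash
python3 - <<'E'
from h import *
s=manip.sense();print(s['tcp_pos'],togo(.6637,.152),s['force'])
im=manip.snapshot('side');cv2.imwrite('pics/g.png',cv2.resize(im[160:280,235:355,::-1],None,fx=5,fy=5))
for z in(.018,.055,.081,.1,.136):
    u,v=proj('side',(.6637,.152,z));print(z,np.round([(u-235)*5+2,(v-160)*5+2],1))
E
```

```text
[0.66370716 0.15233702 0.16126406] [ 2.33355798e-04 -1.12342316e-02 -8.05066481e-07] [-0.70564442 -0.81646437 -0.65092482]
0.018 [303.3 393.2]
0.055 [299.6 341.5]
0.081 [296.9 303.7]
0.1 [294.8 275.2]
0.136 [290.8 219.3]
```

View pics/g.png

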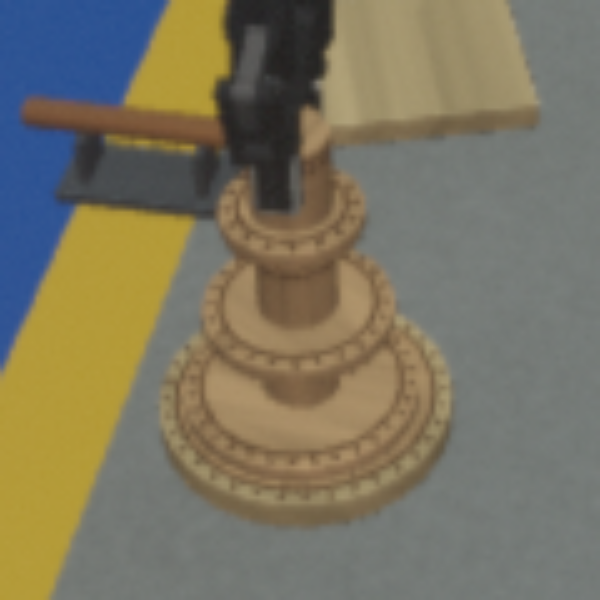

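The crop shows the small tier (columns 216–367) above the medium tier (203–397). Allowing for perspective, the small tier is about 1 mm too far in +x, so I'll correct that while lowering.

Call:
drive_tool:
  motion:
    - [[35, 0.02, 0, 0, 0], [35, 0.04, -0.01, 0.1, 0], [35, 0.04, -0.01, 0.17, 0], [35, 0.04, -0.01, 0.22, 0], [35, 0.04, -0.01, 0.25, 0], [35, 0.04, -0.01, 0.28, 0], [35, 0.04, -0.01, 0.28, 0]]

```text
t: 23.95
tcp_pos: [0.6623, 0.1519, 0.1534]
tool_rot: [0.0, 1.0, -0.0, 0.0]
force: [-1.8, 0.4, 4.6]
finger_gap: 0.459
gripper_force: 40.9
```

Call:
drive_tool:
  motion:
    - [[40, 0, 0, 0, 0], [50, 0, 0, 0, 0], [70, 0, 0, 0, 0], [85, 0, 0, 0, 0], [85, 0, 0, -0.3, 0], [85, 0, 0, -1.0, 0], [85, 0, 0, -1.8, 0], [85, 0, 0, -2.5, 0], [85, 0, 0, -3, 0], [85, 0, 0, -3, 0]]

```text
t: 24.95
tcp_pos: [0.664, 0.1522, 0.2461]
tool_rot: [0.0, 1.0, 0.0, 0.003]
force: [1.1, 0.1, 0.1]
finger_gap: 0.996
gripper_force: 0.0
```

Call:
drive_tool:
  motion:
    - [[85, 0.8, -0.2, 0, 0], [85, 1.9, -0.4, 0, 0], [85, 3.0, -0.6, 0, 0], [85, 4.1, -0.9, 0, 0], [85, 5.2, -1.1, 0, 0], [85, 6.0, -1.3, 0, 0], [85, 6.5, -1.4, 0, 0], [85, 6.6, -1.42, 0, 0], [85, 6.6, -1.42, 0, 0], [85, 6.6, -1.42, 0, 0]]

```text
t: 25.95
tcp_pos: [0.4654, 0.1095, 0.2424]
tool_rot: [0.0, 1.0, 0.0, 0.001]
force: [0.7, -0.6, -0.2]
finger_gap: 1.0
gripper_force: 0.0
```

```bash
python3 - <<'E'
from h import *
s=manip.sense();print(s['tcp_pos'],togo(.464,.1093),s['force'])
im=manip.snapshot('top');cv2.imwrite('pics/i.png',cv2.resize(im[150:260,250:350,::-1],None,fx=5,fy=5))
for z in(.018,.028,.083,.138,.183):
    u,v=proj('top',(.6625,.152,z));print(z,np.round([(u-250)*5+2,(v-150)*5+2],1))
E
```

```text
[0.46537033 0.10950338 0.24242405] [ 4.56729635e-02 -6.80998720e-03 -5.62018558e-05] [ 0.70449049 -0.58175182 -0.1606929 ]
0.018 [175.8 152.5]
0.028 [174.7 151.1]
0.083 [168.2 142.9]
0.138 [161.2 133.9]
0.183 [154.9 126. ]
```

View pics/i.png

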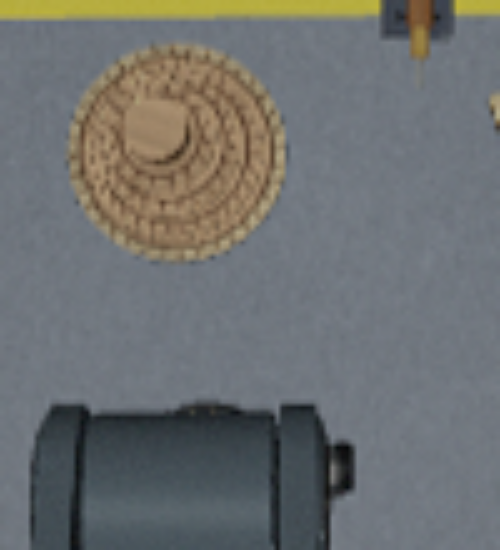

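The crop shows all three tiers stacked, with the top post at about (155,129) and the board centre at about (178,153). That is close to the perspective prediction. Next is the finial.

Call:
drive_tool:
  motion:
    - [[85, 0.06, 0, 1.2, 0], [85, 0.06, 0, 2.5, 0], [85, 0.06, 0, 3.8, 0], [85, 0.06, 0, 5.1, 0], [85, 0.06, 0, 6.3, 0], [85, 0.06, 0, 7.1, 0], [85, 0.06, 0, 7.5, 0], [85, 0.06, 0, 7.58, 0], [60, 0.06, 0, 7.58, 0], [45, 0.06, 0, 7.58, 0]]
  squeeze: 25

```text
t: 27.0
tcp_pos: [0.4634, 0.1095, 0.016]
tool_rot: [0.0, 1.0, -0.0, 0.001]
force: [1.2, 0.4, 0.3]
finger_gap: 0.685
gripper_force: 0.0
```

Call:
drive_tool:
  motion:
    - [[36, 0, 0, 0, 0], [32, 0, 0, 0, 0], [28, 0, 0, 0, 0], [25, 0, 0, 0, 0], [25, 0, 0, 0, 0], [25, 0, 0, 0, 0], [25, 0, 0, 0, 0], [25, 0, 0, 0, 0]]

```text
t: 27.8
tcp_pos: [0.4629, 0.1095, 0.016]
tool_rot: [0.0, 1.0, -0.0, 0.001]
force: [-0.6, -1.0, 5.4]
finger_gap: 0.341
gripper_force: 24.3
```

Call:
drive_tool:
  motion:
    - [[25, 0, 0, -0.4, 0], [25, 0, 0, -1.2, 0], [25, 0, 0, -2.2, 0], [25, 0, 0, -3.3, 0], [25, 0, 0, -4.4, 0], [25, 0, 0, -5.5, 0], [25, 0, 0, -6.5, 0], [25, 0, 0, -7.0, 0], [25, 0, 0, -7.2, 0], [25, 0, 0, -7.2, 0]]

```text
t: 28.8
tcp_pos: [0.4624, 0.1095, 0.2321]
tool_rot: [0.0, 1.0, 0.0, 0.001]
force: [1.0, 0.3, -0.2]
finger_gap: 0.338
gripper_force: 24.8
```

```bash
python3 - <<'E'
from h import *
s=manip.sense();print(s['tcp_pos'],togo(.6622,.152),s['force'])
E
```

```text
[0.46235128 0.10950206 0.23206615] [-6.66084791  1.42017802  0.01361355] [ 1.02928487  0.26149166 -0.22946103]
```

Call:
drive_tool:
  motion:
    - [[25, -0.4, 0.1, 0, 0], [25, -1.2, 0.3, 0, 0], [25, -2.1, 0.5, 0, 0], [25, -3.1, 0.7, 0, 0], [25, -4.1, 0.9, 0, 0], [25, -5.0, 1.1, 0, 0], [25, -5.8, 1.3, 0, 0], [25, -6.4, 1.4, 0, 0], [25, -6.62, 1.42, 0, 0], [25, -6.62, 1.42, 0, 0]]

```text
t: 29.8
tcp_pos: [0.6612, 0.1519, 0.229]
tool_rot: [0.0, 1.0, -0.0, -0.001]
force: [-0.8, 0.2, -0.2]
finger_gap: 0.335
gripper_force: 24.8
```

Call:
drive_tool:
  motion:
    - [[25, 0, 0, 0, 0], [25, 0, 0, 0, 0], [25, 0, 0, 0.3, 0], [25, 0, 0, 0.6, 0], [25, 0, 0, 0.8, 0], [25, 0, 0, 0.85, 0], [25, 0, 0, 0.85, 0], [25, 0, 0, 0.85, 0]]

```text
t: 30.6
tcp_pos: [0.6612, 0.152, 0.2057]
tool_rot: [0.0, 1.0, 0.0, 0.0]
force: [0.3, 0.2, -0.4]
finger_gap: 0.339
gripper_force: 24.8
```

```bash
python3 - <<'E'
from h import *
s=manip.sense();print(s['tcp_pos'],togo(.6613,.152),s['force'])
im=manip.snapshot('side');cv2.imwrite('pics/j.png',cv2.resize(im[140:260,235:355,::-1],None,fx=5,fy=5))
for z in(.018,.1,.136,.155,.183,.192):
    u,v=proj('side',(.6622,.152,z));print(z,np.round([(u-235)*5+2,(v-140)*5+2],1))
E
```

```text
[0.66119525 0.15196768 0.20565594] [-3.49093900e-03  1.07939933e-03  1.55860185e-06] [ 0.33609292  0.15254574 -0.37640656]
0.018 [306.1 493.5]
0.1 [297.9 375.5]
0.136 [293.9 319.6]
0.155 [291.8 289. ]
0.183 [288.5 242.4]
0.192 [287.5 227. ]
```

View pics/j.png

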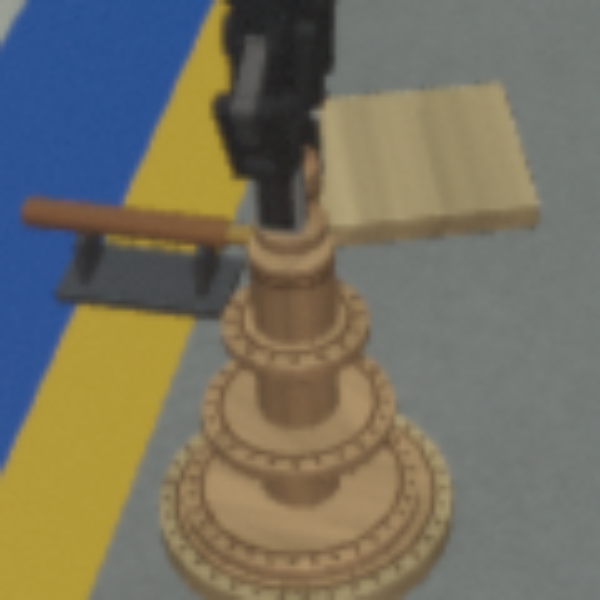

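The crop shows the finial foot (columns 258–331) just above the small tier's post top (249–337). The finial needs to go about 1.5 mm in +x, so I'll correct that and lower it.

Call:
drive_tool:
  motion:
    - [[25, -0.03, 0, 0, 0], [25, -0.05, 0, 0.08, 0], [25, -0.05, 0, 0.13, 0], [25, -0.05, 0, 0.18, 0], [25, -0.05, 0, 0.21, 0], [25, -0.05, 0, 0.23, 0], [25, -0.05, 0, 0.23, 0]]

```text
t: 31.35
tcp_pos: [0.6627, 0.152, 0.1991]
tool_rot: [0.0, 1.0, 0.0, 0.0]
force: [0.3, -0.9, 2.7]
finger_gap: 0.338
gripper_force: 25.0
```

Call:
drive_tool:
  motion:
    - [[29, 0, 0, 0, 0], [35, 0, 0, 0, 0], [50, 0, 0, 0, 0], [70, 0, 0, 0, 0], [85, 0, 0, 0, 0], [85, 0, 0, -0.3, 0], [85, 0, 0, -0.9, 0], [85, 0, 0, -1.6, 0], [85, 0, 0, -2.3, 0], [85, 0, 0, -2.8, 0]]

```text
t: 32.35
tcp_pos: [0.6632, 0.152, 0.2851]
tool_rot: [0.0, 1.0, 0.0, 0.001]
force: [0.3, 0.1, -0.9]
finger_gap: 0.99
gripper_force: 0.0
```

Call:
drive_tool:
  motion:
    - [[85, 0.8, -0.2, 0, 0], [85, 1.9, -0.4, 0, 0], [85, 3.0, -0.6, 0, 0], [85, 4.1, -0.9, 0, 0], [85, 5.2, -1.1, 0, 0], [85, 6.0, -1.3, 0, 0], [85, 6.5, -1.4, 0, 0], [85, 6.5, -1.4, 0, 0], [85, 6.5, -1.4, 0, 0]]

```text
t: 33.25
tcp_pos: [0.4685, 0.1101, 0.2835]
tool_rot: [0.0, 1.0, 0.0, 0.001]
force: [0.4, 0.1, 0.1]
finger_gap: 0.995
gripper_force: 0.0
```

```bash
python3 - <<'E'
from h import *
a=manip.snapshot('side')[130:260,220:360,::-1];b=manip.snapshot('top')[140:215,250:340,::-1]
a=cv2.resize(a,(420,390));b=cv2.resize(b,(374,312));b=cv2.copyMakeBorder(b,0,78,0,0,0)
cv2.imwrite('pics/k.png',np.hstack([a,b]))
E
```

```text
(no output)
```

View pics/k.png

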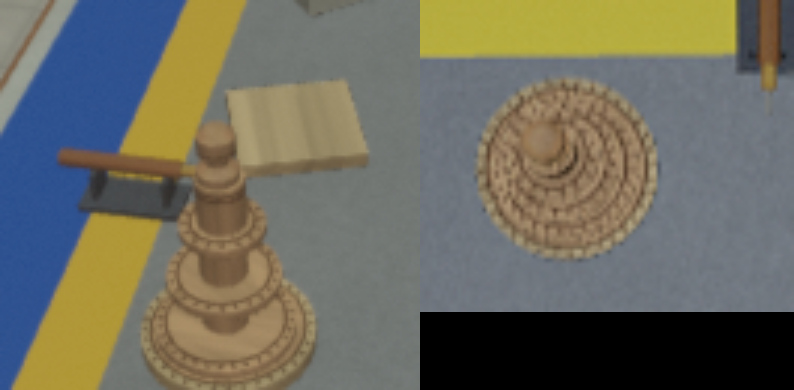

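The side and top crops show the full stack standing upright and centred, finial at side (215,150), with the bystanders in place and the gripper clear.

```bash
python3 -c "
from station import manip
print(manip.sign_off())"
```

```text
the job is handed in; nothing more can be done
None
```

The display stand is assembled on the round board in the order asked and stands free. By the camera views it is upright and each piece is centred to within about 2 mm. I moved nothing else, and I handed it in at about 33 s of the 138 s.

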